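# Check the spring of the film tensioner

## Task

Two film tensioners from the transfer feeder are screwed down on the table. Check the one with the blue roller: push its sprung arm sideways by the roller until the black pointer stands at the red set-mark on its scale, without running well past it, hold it there for about two seconds, then let the arm go all the way back to rest. Leave the red mark where it is set and leave the tensioner with the orange roller alone.

Things in the scene. Friction and masses are not known exactly. Their poses are not given: they have to be found in the camera images.
- blue_roller (a point): Centre of the blue roller's top: upright cylinder, diameter 28 mm, 42 to 100 mm above the table, on a sprung arm (bar 18 mm wide, its top at 40 mm). The point turns with the arm: z up, +x points to the arm's upright pivot, 85 mm away. At rest the arm is against its stop; push it towards this point's -y (counter-clockwise from above), 1.05 rad at most; it springs back when let go.
- blue_pointer (a point): Tip of the black pointer on the end of the blue roller's arm, 140 mm from the pivot (55 mm beyond the roller's axis), 33 mm above the table, over a white scale arc with black marks 0.1 rad apart. Axes as for the roller. Spring force felt at the roller: about 2.7 N at rest, 6 N after 0.6 rad. Pivot hub: 38 mm in diameter, up to 56 mm high.
- blue_mark (a point): Spot on the pointer's path, 140 mm from the pivot, 33 mm above the table, that the red set-mark points at: a red block 12 mm wide, 31 mm high, on a rail just outside the blue tensioner's scale, held by friction, 0.35 to 0.8 rad from the pointer's rest. +x points to the pivot; the pointer comes from its +y side. When they agree, this and the pointer point coincide, axes parallel.
- orange_roller (a point): Centre of the orange roller's top, 100 mm above the table, on the other tensioner, which is otherwise equal (same sizes and axes, its own red mark) and is to be left alone. Each tensioner has a grey plate 206 x 180 x 10 mm, screwed down, from 34 mm behind its pivot to 172 mm in front, past the scale; nothing else stands beside the rollers.

How it is judged:
By the outcome, as a careful person would: the job done as asked, in the order asked, and still so for the second after the job is handed in, with the robot touching nothing.
It also fails if it takes over 38 s, if anything falls off the work surface, if the arm or the gripper's body presses on something with over 40 N, if the wrist force passes 120 N, or if a joint passes its speed limit or range.

## Robot

A 7-joint arm with a two-finger parallel gripper is mounted at the origin on a cart in front of the work surface, level with it; the furniture and walls round the work are solid. World frame = base frame: x ahead of the robot, y to its left, z up, the work surface at z = 0. Lengths are in m, angles in rad, forces in N, time in s.
With the tool pointing down it reaches from about 0.4 to 0.875 m from the base axis. Payload 19.3 kg.
Tool frame: the origin (TCP) lies at the very end of the fingers, on their centre line; the grasp point (between the pads) lies 19 mm behind it; z points along the fingers, y is the line along which they close (so a half turn about z gives the same grasp; the last joint's range is limited). The gripper opens to 85 mm and grips with 20 to 120 N. Pads are 22 mm wide; open, the fingers measure 114 mm over their backs; the gripper's body (76 mm by 85 mm) begins 54 mm behind the grasp point. The pads swing forward as they close: fully open they stand 13 mm farther back than shut.
Start: joints at [-1.223, 0.521, -0.036, 1.599, 0.021, 1.021, -0.113], TCP at [0.254, 0.571, 0.231] pointing down, gripper open.
Joint ranges: [-2.91, 2.91], [-0.3, 2.13], [-1.5, 1.42], [0.17, 2.43], [-1.26, 4.41], [0.16, 1.93], [-2.52, 2.52]. Speed limits (rad/s): [1.89, 1.89, 2.39, 2.39, 3.01, 3.01, 3.01].

## Interface

Orientations are given as [roll, pitch, yaw] about the fixed x, y, z axes, in that order (R = Rz(yaw) Ry(pitch) Rx(roll)).
In Python, from workcell import bot gives the robot as it stands.
- The arm moves only by the tool servo_tool, never from a script. Its argument "plan" is a list of rows, each a list of 7 numbers: the finger opening in cm, from 0 to 8.54, then the shift along the tool's x, y, z in cm, then the turn, a rotation vector about the tool's x, y, z in degrees. In form: [[fingers, x, y, z, wx, wy, wz], ...]. A call has 1 to 10 rows; each row is the pose to reach, as a shift and turn from the pose commanded when the call began, along the tool's axes at that moment; what a row does not reach only later rows make up. A row lasts 1/10 s, in which the tool goes at most 50 mm and 8.59 degrees, less where a joint would pass 70% of its speed; a pose out of reach is approached as far as the arm can. A call with a gripper value outside its range is refused whole. The fingers move at their own pace and stop on an object; "force" is the grip in N (left out, the last holds). Time passes only in rows, so rows that repeat a pose let the fingers close. It gives the time, the measured TCP pose, the force, the opening and the grip force at its end, in the units of the state.
- bot.observe(): the state, without advancing time (a new reading comes with each control period).
- bot.grab_frame(name): name is "scene" or "top"; returns a dict with "frame" (420x560x3 uint8, blue, green, red), "mtx" (3x3 intrinsics, pixels), "k1" (the pictures are not rectified: a ray, as slopes to the right and down, at radius r is drawn at 1 + k1 r^2 times it, then the intrinsics apply), "R" (3x3) and "t" (3): a world point X has camera coordinates R X + t. Camera axes: x right, y down, z forward; pixel columns grow to the right and rows downward; lengths in m; the calibration is good to about 2 mm. A picture is of the moment at which its call begins. There is no depth.
- bot.job_done(): hands the job in; it is judged then, once.
The state is a dict: "clock": time; "qpos": joint angles; "qd": joint speeds; "joint_efforts": joint torques, N m; "position": TCP position; "tool_rot": TCP orientation; "force": force on the tool from outside, world axes, zero at the start; "moment": the same for the moment, N m; "grip_width": finger opening in m; "finger_force": force on a finger pad.
Only numpy, scipy, OpenCV 4.12 (cv2) and the standard library are available. Lean on these libraries where they do the work, as an engineer would, in place of code of your own. Each camera call takes 0.05 s, during which the arm holds its last target. There are 200 camera calls.

## Working session

There is one attempt and no reset: what is moved stays moved. The work goes in short steps, Python scripts to look and compute and a tool call to move; the robot and the scene stay as the last step left them, time stands still between calls to the robot, and variables do not carry over. Pictures are saved under pics/ and viewed, at most 10 in all, crops included, and the job is handed in when it is done.

Besides the shell and the picture viewer there is one more tool, called after ">>>" in YAML: its name, and indented under it one key for each argument. servo_tool: Moves the arm, as the interface text tells. Its arguments: {"type":"object","properties":{"plan":{"type":"array","items":{"type":"array","items":{"type":"number"}}},"force":{"type":"number"}},"required":["plan"]}

```bash
mkdir -p pics; ls; python3 - <<'E'
from workcell import bot
import cv2
s=bot.observe();print(s['clock'],s['position'],s['tool_rot'])
for n in("scene","top"):
    f=bot.grab_frame(n);cv2.imwrite(f"pics/{n}0.png",f["frame"]);print(n,f["mtx"].tolist(),f["k1"],f["R"].tolist(),f["t"])
E
```

```text
pics
0.0 [0.25348491 0.5709257  0.2307155 ] [-3.14046064e+00  9.47080031e-05  2.72378246e+00]
scene [[539.9203177581527, 0.0, 269.11712073223424], [0.0, 539.9203177581527, 210.06689249732227], [0.0, 0.0, 1.0]] 0.05290611636664346 [[0.5691481137073062, -0.8220001839172772, -0.019649994996879114], [-0.5976262448415394, -0.39714287137901794, -0.6965058586899532], [0.5647240885069588, 0.4081583483806142, -0.7172819992912088]] [-0.23677157  0.38957053  0.76664694]
top [[421.47223569514017, 0.0, 281.4290862219109], [0.0, 421.47223569514017, 213.085581182404], [0.0, 0.0, 1.0]] -0.05492506053363708 [[0.01509303702122183, -0.9994977786660776, 0.027863787880558807], [-0.9989013034823144, -0.016308816467715447, -0.04393413714591327], [0.044366497887590506, -0.027170074475406196, -0.9986457835079421]] [0.02112191 0.51803625 0.92995176]
```

View pics/scene0.png

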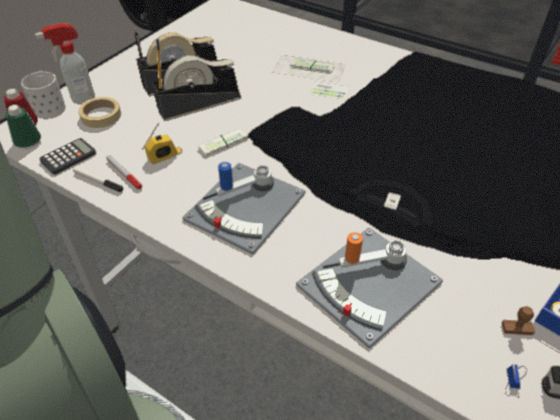

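View pics/top0.png

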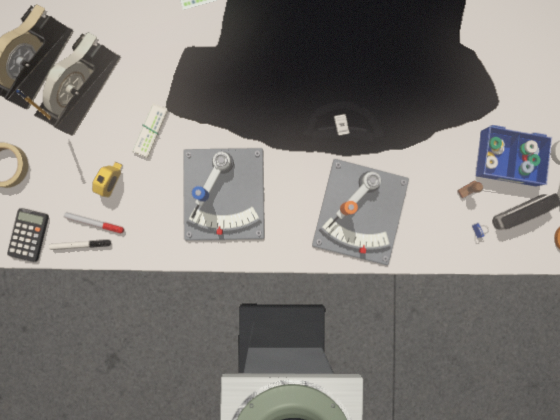

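The scene view shows the blue tensioner with its roller at (226,176), hub at (263,176) and red mark at (217,222). In the top view the roller is at (200,193), the hub at (221,160), the red mark at (220,231) and the arm is clear of the view. The orange tensioner is about 150 px to the right.

```bash
cat > h.py <<'E'
import numpy as np, cv2
from workcell import bot
def ray(f,u):
    d=cv2.undistortPoints(np.array([[u]],float),f["mtx"],np.array([f["k1"],0,0,0,0.]))[0,0]
    R=np.array(f["R"]);return -R.T@np.array(f["t"]),R.T@np.array([*d,1])
def plane(f,u,z):
    c,d=ray(f,u);return c+d*(z-c[2])/d[2]
def tri(f,u,g,v):
    c,d=ray(f,u);e,h=ray(g,v)
    s=np.linalg.lstsq(np.c_[d,-h],e-c,rcond=None)[0]
    a,b=c+d*s[0],e+h*s[1];return (a+b)/2,np.linalg.norm(a-b)
def blob(f,col,box):
    x0,y0,x1,y1=box;h=cv2.cvtColor(f["frame"],cv2.COLOR_BGR2HSV).astype(int)
    H,S,V=h[...,0],h[...,1],h[...,2]
    m={'blue':(abs(H-112)<15)&(S>120)&(V>60),'red':((H<6)|(H>172))&(S>150)&(V>80)}[col]
    k=np.zeros(m.shape,bool);k[y0:y1,x0:x1]=1;m&=k
    y,x=np.nonzero(m);return x,y
E
python3 - <<'E'
from h import *
t=bot.grab_frame("top");s=bot.grab_frame("scene")
for n,f,b in(("t",t,(180,145,268,245)),("s",s,(180,150,305,250))):
    for c in("blue","red"):
        x,y=blob(f,c,b);print(n,c,len(x),x.mean(),y.mean(),x.min(),x.max(),y.min(),y.max())
a=cv2.resize(t["frame"][140:250,175:275],None,fx=5.4,fy=5.4,interpolation=cv2.INTER_CUBIC)
b=cv2.resize(s["frame"][150:255,178:310],None,fx=5,fy=5,interpolation=cv2.INTER_CUBIC)
cv2.imwrite("pics/a.png",a);cv2.imwrite("pics/b.png",b)
E
```

```text
t blue 60 198.88333333333333 193.3 193 204 188 198
t red 20 219.1 231.45 217 221 229 233
s blue 252 225.45238095238096 177.12301587301587 219 231 164 189
s red 46 216.84782608695653 221.95652173913044 214 219 218 227
```

View pics/a.png

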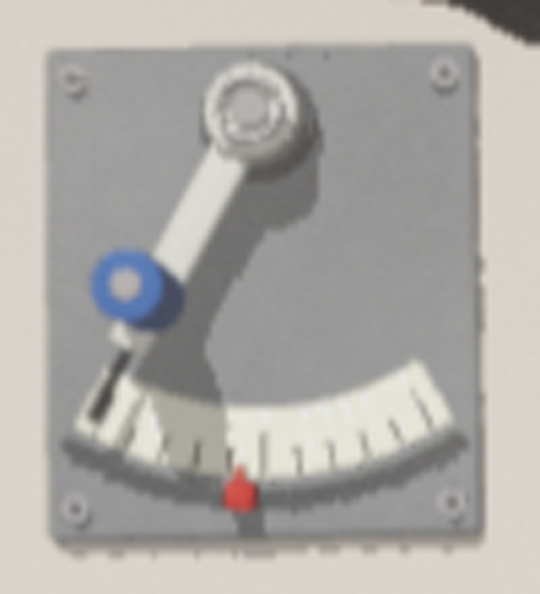

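View pics/b.png

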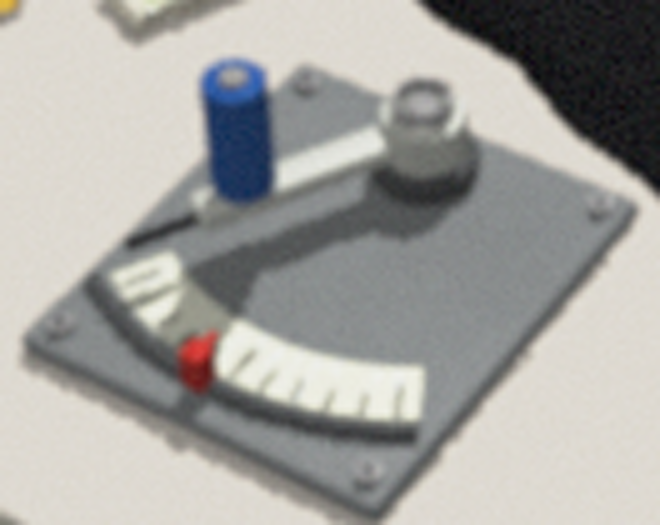

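The crops show the hub top at (249,105) in a and (424,100) in b. The roller top is at (124,283) and (236,75), the pointer tip at (98,416) and (130,243), and the red tip at a (240,468).

```bash
python3 - <<'E'
from h import *
t=bot.grab_frame("top");s=bot.grab_frame("scene")
A=lambda x,y:((x+.5)/5.4-.5+175,(y+.5)/5.4-.5+140)
B=lambda x,y:((x+.5)/5-.5+178,(y+.5)/5-.5+150)
P={}
for n,a,b,z in(("hub",(249,107),(424,100),.056),("rol",(124,283),(235,77),.1),("tip",(98,416),(130,243),.033),("red",(240,470),(213,335),.031)):
    p,e=tri(t,A(*a),s,B(*b));q=plane(t,A(*a),z);P[n]=q
    print(n,p.round(4),round(e,4),"top",q.round(4),"scene",plane(s,B(*b),z).round(4))
h=P["hub"][:2]
for n in("rol","tip","red"):
    d=P[n][:2]-h;print(n,np.linalg.norm(d),np.arctan2(d[1],d[0]))
E
```

```text
hub [0.6287 0.1628 0.0509] 0.001 top [0.6282 0.1618 0.056 ] scene [0.6238 0.1598 0.056 ]
rol [0.5535 0.2019 0.0998] 0.0003 top [0.5535 0.2017 0.1   ] scene [0.5533 0.2019 0.1   ]
tip [0.5048 0.2236 0.0339] 0.0033 top [0.5058 0.2225 0.033 ] scene [0.5046 0.2257 0.033 ]
red [0.4847 0.1658 0.0301] 0.0012 top [0.485  0.1652 0.031 ] scene [0.4837 0.1657 0.031 ]
rol 0.08463109533794605 2.6503444077899485
tip 0.13655340111936384 2.681449754119045
red 0.1431644033278889 3.118235359701204
```

The heights and radii agree: roller at 0.100 m, 85 mm from the pivot, and the mark about 0.46 rad from rest. I'll move out with the fingers shut.

>>> servo_tool:
  plan:
    - [0, -1, -0.4, 0, 0, 0, 0]
    - [0, -3, -1.1, 0, 0, 0, 0]
    - [0, -6, -2.3, 0, 0, 0, 1]
    - [0, -10, -3.8, 0, 0, 0, 1]
    - [0, -14, -5.3, 0, 0, 0, 2]
    - [0, -18, -6.8, 0, 0, 0, 2]
    - [0, -22, -8.3, 0, 0, 0, 3]
    - [0, -26, -9.8, 0, 0, 0, 3]
    - [0, -30, -11.3, 0, 0, 0, 4]
    - [0, -34, -12.8, 0, 0, 0, 4]
  force: 40

```text
clock: 1.3
position: [0.5138, 0.3139, 0.2315]
tool_rot: [3.142, 0.0, 2.653]
force: [1.1, 1.4, 0.3]
grip_width: 0.0001
finger_force: 0.0
```

```bash
cat > go.py <<'E'
# tool-axis rows (cm, deg) from present pose to push poses: args gap_mm z_mm phi1 phi2...
import sys
from h import *
from scipy.spatial.transform import Rotation as R
o=bot.observe();p=o["position"];T=R.from_euler("xyz",o["tool_rot"])
print(o["clock"],p.round(4),o["tool_rot"].round(4),o["force"].round(2),o["grip_width"])
H=np.array([.6285,.162]);th0=2.652
gap,z=float(sys.argv[1])/1e3,float(sys.argv[2])/1e3
for ph in map(float,sys.argv[3:]):
    th=th0+ph;u=np.array([np.cos(th),np.sin(th)]);tg=np.array([-u[1],u[0]])
    q=H+.085*u-tg*(.0285+gap)
    d=T.inv().apply(np.r_[q,z]-p)*100
    w=(T.inv()*R.from_euler("xyz",[np.pi,0,th])).as_rotvec(degrees=True)
    print(ph,q.round(4),d.round(2),w.round(2))
E
python3 go.py 25 200 0; python3 go.py 25 58 0
```

```text
1.3 [0.5138 0.3139 0.2315] [3.1416e+00 3.0000e-04 2.6527e+00] [1.09 1.36 0.25] 9.128544976160401e-05
0.0 [0.5786 0.2492] [-8.77 -2.67  3.15] [0.   0.02 0.04]
1.3 [0.5138 0.3139 0.2315] [3.1416e+00 3.0000e-04 2.6527e+00] [1.09 1.36 0.25] 9.128544976160401e-05
0.0 [0.5786 0.2492] [-8.76 -2.67 17.35] [0.   0.02 0.04]
```

>>> servo_tool:
  plan:
    - [0, -3.5, -1, 0, 0, 0, 0]
    - [0, -6.5, -2, 1, 0, 0, 0]
    - [0, -8.8, -2.7, 4, 0, 0, 0]
    - [0, -8.8, -2.7, 7.5, 0, 0, 0]
    - [0, -8.8, -2.7, 11, 0, 0, 0]
    - [0, -8.8, -2.7, 14, 0, 0, 0]
    - [0, -8.8, -2.7, 16.5, 0, 0, 0]
    - [0, -8.8, -2.7, 17.3, 0, 0, 0]
    - [0, -8.8, -2.7, 17.3, 0, 0, 0]

```text
clock: 2.2
position: [0.5772, 0.2504, 0.0577]
tool_rot: [-3.14, -0.001, 2.654]
force: [-0.2, 0.2, 0.7]
grip_width: -0.0001
finger_force: 0.0
```

```bash
python3 go.py 0 58 0 .1 .2 .3 .35 .4; python3 - <<'E'
from h import *
t=bot.grab_frame("top");s=bot.grab_frame("scene")
a=cv2.resize(t["frame"][140:250,155:275],None,fx=4,fy=4,interpolation=cv2.INTER_CUBIC)
b=cv2.resize(s["frame"][150:260,178:258],None,fx=4,fy=4,interpolation=cv2.INTER_CUBIC)
cv2.imwrite("pics/c.png",np.hstack([a,b]))
E
```

```text
2.2 [0.5772 0.2504 0.0577] [-3.1402e+00 -7.0000e-04  2.6536e+00] [-0.17  0.16  0.7 ] -0.00013976000099171455
0.0 [0.5669 0.2271] [-0.18 -2.54 -0.02] [-0.08 -0.04  0.09]
0.1 [0.5607 0.2206] [ 0.07 -3.4  -0.02] [-0.08 -0.04 -5.64]
0.2 [0.5552 0.2136] [ 0.22 -4.28 -0.02] [ -0.08  -0.05 -11.37]
0.3 [0.5504 0.206 ] [ 0.29 -5.18 -0.02] [ -0.07  -0.05 -17.1 ]
0.35 [0.5483 0.202 ] [ 0.29 -5.63 -0.02] [ -0.07  -0.05 -19.96]
0.4 [0.5464 0.198 ] [ 0.27 -6.07 -0.02] [ -0.07  -0.06 -22.83]
```

View pics/c.png

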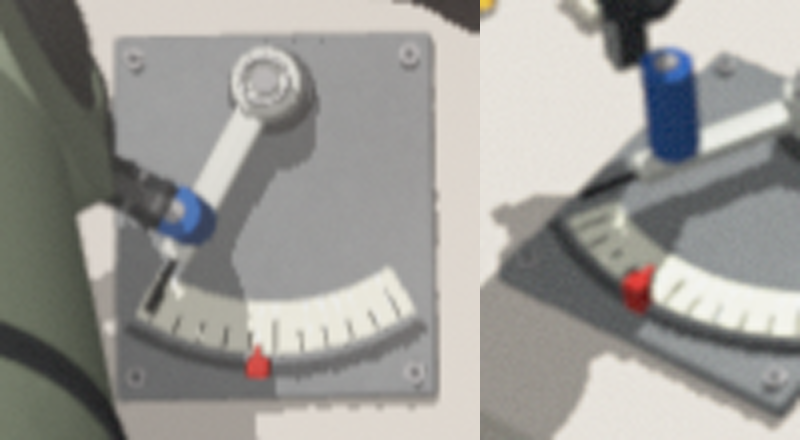

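The picture shows the fingers beside the roller, with the pointer (155,303) and red mark (258,350) still visible in the top view. I'll push to about 0.35 rad.

>>> servo_tool:
  plan:
    - [0, -0.1, -1.2, 0, 0, 0, 0]
    - [0, -0.2, -2.2, 0, 0, 0, 0]
    - [0, -0.1, -2.8, 0, 0, 0, -1.5]
    - [0, 0.1, -3.4, 0, 0, 0, -5.6]
    - [0, 0.15, -3.8, 0, 0, 0, -8.5]
    - [0, 0.2, -4.3, 0, 0, 0, -11.4]
    - [0, 0.25, -4.7, 0, 0, 0, -14]
    - [0, 0.3, -5.2, 0, 0, 0, -17]
    - [0, 0.3, -5.6, 0, 0, 0, -20]
    - [0, 0.3, -5.6, 0, 0, 0, -20]

```text
clock: 3.3
position: [0.549, 0.2029, 0.0592]
tool_rot: [3.14, 0.001, 3.005]
force: [2.3, 4.4, 5.9]
grip_width: -0.0
finger_force: 3.3
```

```bash
python3 go.py 0 58 .35 .4 .43 .46 .49; python3 - <<'E'
from h import *
t=bot.grab_frame("top")
a=cv2.resize(t["frame"][170:245,180:270],None,fx=8,fy=8,interpolation=cv2.INTER_CUBIC)
cv2.imwrite("pics/d.png",a)
E
```

```text
3.3 [0.549  0.2029 0.0592] [3.1404e+00 1.5000e-03 3.0047e+00] [2.28 4.42 5.86] -3.351613745254777e-05
0.35 [0.5483 0.202 ] [ 0.06 -0.1   0.12] [0.07 0.08 0.15]
0.4 [0.5464 0.198 ] [ 0.2  -0.53  0.11] [ 0.07  0.09 -2.71]
0.43 [0.5453 0.1955] [ 0.26 -0.79  0.11] [ 0.07  0.09 -4.43]
0.46 [0.5444 0.193 ] [ 0.33 -1.05  0.11] [ 0.07  0.09 -6.15]
0.49 [0.5435 0.1905] [ 0.38 -1.31  0.11] [ 0.06  0.09 -7.87]
```

View pics/d.png

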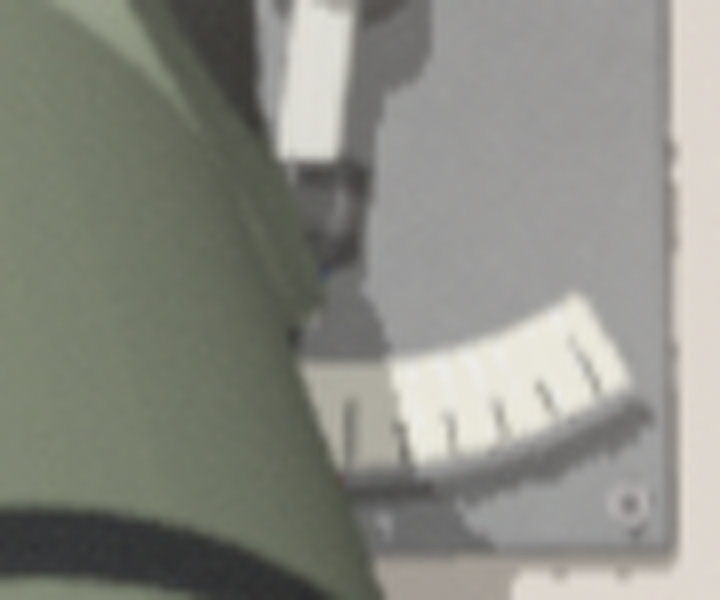

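The robot's arm now hides the pointer and mark in the top view, so I'll use the scene view.

```bash
python3 - <<'E'
from h import *
s=bot.grab_frame("scene")
cv2.imwrite("pics/e.png",cv2.resize(s["frame"][165:250,180:280],None,fx=7,fy=7,interpolation=cv2.INTER_CUBIC))
E
```

```text
(no output)
```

View pics/e.png

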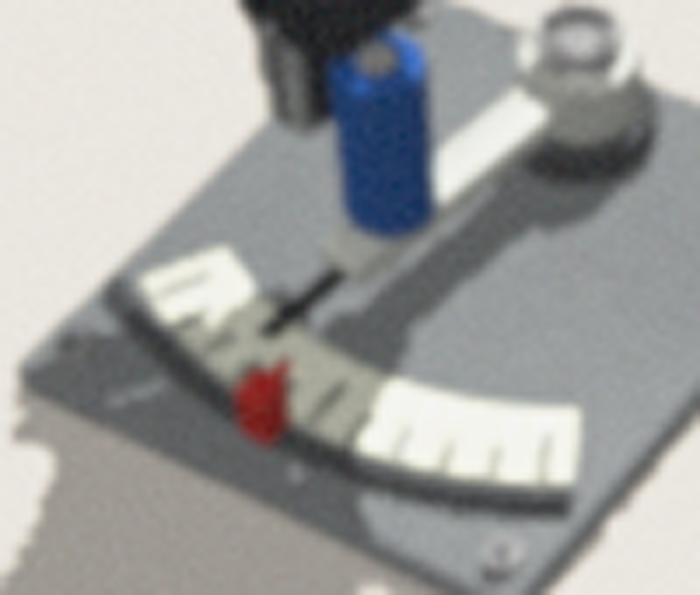

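Here the pointer tip is at (268,330) in the crop, the roller top at (378,62) and the red tip at (285,365).

```bash
python3 - <<'E'
from h import *
s=bot.grab_frame("scene");H=np.array([.6285,.162])
E=lambda x,y:((x+.5)/7-.5+180,(y+.5)/7-.5+165)
for n,a,z in(("tip",(268,330),.033),("rol",(378,62),.1),("red",(285,365),.033),("red",(285,365),.029),("redblk",(262,380),.031)):
    d=plane(s,E(*a),z)[:2]-H;print(n,np.hypot(*d),np.arctan2(d[1],d[0]))
# mark angles via roller-aligned line: where 140 mm circle falls in the crop
for th in(3.0,3.05,3.10,3.14,3.18):
    X=np.r_[H+.14*np.array([np.cos(th),np.sin(th)]),.033]
    u=cv2.projectPoints(X[None],cv2.Rodrigues(np.array(s["R"]))[0],np.array(s["t"]),s["mtx"],np.array([s["k1"],0,0,0,0.]))[0][0,0]
    print(th,((u-[180,165]+.5)*7-.5).round(0))
E
```

```text
tip 0.13892159081485506 3.035119827148958
rol 0.08595284331733882 3.0325175860602105
red 0.14638438489035546 3.127871097747599
red 0.14365095693329166 3.1092388135080973
redblk 0.15335636313224504 3.1080689659429246
3.0 [253. 324.]
3.05 [271. 335.]
3.1 [289. 346.]
3.14 [304. 354.]
3.18 [319. 362.]
```

>>> servo_tool:
  plan:
    - [0, 0.05, -0.2, 0, 0, 0, -1.2]
    - [0, 0.1, -0.4, 0, 0, 0, -2.5]
    - [0, 0.16, -0.56, 0, 0, 0, -3.7]
    - [0, 0.16, -0.56, 0, 0, 0, -3.7]
    - [0, 0.16, -0.56, 0, 0, 0, -3.7]

```text
clock: 3.95
position: [0.5468, 0.1984, 0.059]
tool_rot: [3.14, 0.001, 3.067]
force: [1.3, 4.3, 7.3]
grip_width: -0.0001
finger_force: 4.3
```

```bash
python3 go.py 0 58 .43; python3 - <<'E'
from h import *
s=bot.grab_frame("scene")
cv2.imwrite("pics/f.png",cv2.resize(s["frame"][160:240,195:265],None,fx=7,fy=7,interpolation=cv2.INTER_CUBIC))
E
```

```text
3.95 [0.5468 0.1984 0.059 ] [3.1404e+00 1.4000e-03 3.0668e+00] [1.33 4.26 7.31] -0.00013029373644913537
0.43 [0.5453 0.1955] [ 0.12 -0.3   0.1 ] [ 0.07  0.08 -0.87]
```

View pics/f.png

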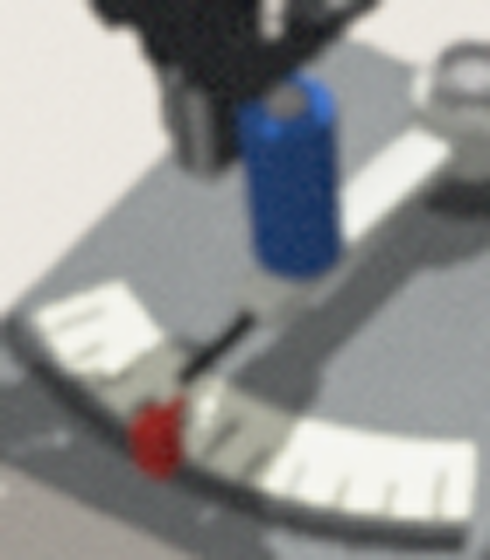

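The pointer tip is now at (186,377), the red tip at (181,400) and the roller top at (289,98).

```bash
python3 - <<'E'
from h import *
s=bot.grab_frame("scene");H=np.array([.6285,.162])
E=lambda x,y:((x+.5)/7-.5+195,(y+.5)/7-.5+160)
for n,a,z in(("tip",(186,377),.033),("rol",(289,98),.1),("red",(181,400),.033),("red",(181,400),.029)):
    d=plane(s,E(*a),z)[:2]-H;print(n,np.hypot(*d),np.arctan2(d[1],d[0]))
E
```

```text
tip 0.13837394426605207 3.0964872861129136
rol 0.08344270364319889 3.0778788957359167
red 0.1462225229741026 3.1294891385615005
red 0.1434838661048343 3.110874717438598
```

>>> servo_tool:
  plan:
    - [0, 0.03, -0.12, 0, 0, 0, -0.8]
    - [0, 0.06, -0.23, 0, 0, 0, -1.5]
    - [0, 0.06, -0.23, 0, 0, 0, -1.5]
    - [0, 0.06, -0.23, 0, 0, 0, -1.5]
    - [0, 0.06, -0.23, 0, 0, 0, -1.5]

```text
clock: 4.55
position: [0.546, 0.1963, 0.0589]
tool_rot: [3.14, 0.001, 3.093]
force: [0.7, 5.1, 7.4]
grip_width: 0.0001
finger_force: 4.5
```

```bash
python3 - <<'E'
from h import *
s=bot.grab_frame("scene")
cv2.imwrite("pics/g.png",cv2.resize(s["frame"][170:235,195:265],None,fx=9,fy=9,interpolation=cv2.INTER_CUBIC))
E
```

```text
(no output)
```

View pics/g.png

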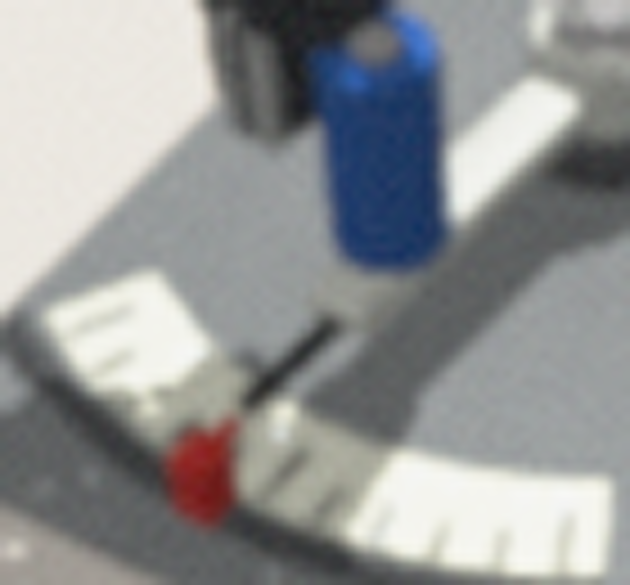

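The pointer tip at (248,402) lines up with the red tip at (237,420) along the arm to within about 1 mm, so I'll hold here.

>>> servo_tool:
  plan:
    - [0, 0, 0, 0, 0, 0, 0]
    - [0, 0, 0, 0, 0, 0, 0]
    - [0, 0, 0, 0, 0, 0, 0]
    - [0, 0, 0, 0, 0, 0, 0]
    - [0, 0, 0, 0, 0, 0, 0]
    - [0, 0, 0, 0, 0, 0, 0]
    - [0, 0, 0, 0, 0, 0, 0]
    - [0, 0, 0, 0, 0, 0, 0]
    - [0, 0, 0, 0, 0, 0, 0]
    - [0, 0, 0, 0, 0, 0, 0]

```text
clock: 5.6
position: [0.546, 0.1963, 0.059]
tool_rot: [3.14, 0.001, 3.093]
force: [1.5, 4.8, 8.0]
grip_width: 0.0002
finger_force: 4.5
```

>>> servo_tool:
  plan:
    - [0, 0, 0, 0, 0, 0, 0]
    - [0, 0, 0, 0, 0, 0, 0]
    - [0, 0, 0, 0, 0, 0, 0]
    - [0, 0, 0, 0, 0, 0, 0]
    - [0, 0, 0, 0, 0, 0, 0]
    - [0, 0, 0, 0, 0, 0, 0]
    - [0, 0, 0, 0, 0, 0, 0]
    - [0, 0, 0, 0, 0, 0, 0]
    - [0, 0, 0, 0, 0, 0, 0]
    - [0, 0, 0, 0, 0, 0, 0]

```text
clock: 6.6
position: [0.5459, 0.1963, 0.059]
tool_rot: [3.14, 0.001, 3.093]
force: [0.8, 5.7, 7.9]
grip_width: -0.0001
finger_force: 4.5
```

```bash
python3 go.py 0 58 .45 .35 .25 .15 .05 0; python3 go.py 40 58 0
python3 - <<'E'
from h import *
s=bot.grab_frame("scene");H=np.array([.6285,.162])
E=lambda x,y:((x+.5)/9-.5+195,(y+.5)/9-.5+170)
for n,a,z in(("tip",(248,402),.033),("rol",(376,45),.1),("red",(236,419),.033),("red",(236,419),.029)):
    d=plane(s,E(*a),z)[:2]-H;print(n,np.hypot(*d),np.arctan2(d[1],d[0]))
E
```

```text
6.6 [0.5459 0.1963 0.059 ] [3.1405e+00 1.3000e-03 3.0930e+00] [0.77 5.73 7.93] -6.324177383122037e-05
0.45 [0.5447 0.1938] [ 0.11 -0.25  0.09] [ 0.06  0.07 -0.51]
0.35 [0.5483 0.202 ] [-0.21  0.58  0.1 ] [0.07 0.07 5.22]
0.25 [0.5527 0.2099] [-0.61  1.39  0.1 ] [ 0.07  0.07 10.95]
0.15 [0.5578 0.2172] [-1.09  2.14  0.1 ] [ 0.08  0.06 16.68]
0.05 [0.5637 0.224 ] [-1.64  2.85  0.1 ] [ 0.08  0.06 22.41]
0.0 [0.5669 0.2271] [-1.94  3.18  0.1 ] [ 0.08  0.06 25.27]
6.6 [0.5459 0.1963 0.059 ] [3.1405e+00 1.3000e-03 3.0930e+00] [0.77 5.73 7.93] -6.324177383122037e-05
0.0 [0.5857 0.2624] [-3.65  6.8   0.11] [ 0.08  0.06 25.27]
tip 0.1389333494034173 3.1182738364719897
rol 0.0851169034835479 3.109059145749168
red 0.14452856309667317 3.1262218378934836
red 0.1417905169318042 3.1073042920056446
```

The pointer reads 3.115 rad and the mark 3.117 rad. It has been held for about 2.3 s, so I'll let it back slowly.

>>> servo_tool:
  plan:
    - [0, -0.1, 0.3, 0, 0, 0, 2.5]
    - [0, -0.2, 0.6, 0, 0, 0, 5]
    - [0, -0.4, 1, 0, 0, 0, 8]
    - [0, -0.6, 1.4, 0, 0, 0, 11]
    - [0, -0.85, 1.8, 0, 0, 0, 14]
    - [0, -1.1, 2.15, 0, 0, 0, 17]
    - [0, -1.4, 2.5, 0, 0, 0, 20]
    - [0, -1.7, 2.9, 0, 0, 0, 23]
    - [0, -2, 3.3, 0, 0, 0, 25]
    - [0, -2.5, 4.3, 0, 0, 0, 25]

```text
clock: 7.65
position: [0.5727, 0.2367, 0.0586]
tool_rot: [-3.141, 0.0, 2.654]
force: [0.5, -0.4, 0.2]
grip_width: -0.0
finger_force: 0.0
```

>>> servo_tool:
  plan:
    - [0, 0, 1, 0, 0, 0, 0]
    - [0, 0, 2.5, 0, 0, 0, 0]
    - [0, 0, 3, -2, 0, 0, 0]
    - [0, 0, 3, -6, 0, 0, 0]
    - [0, 0, 3, -10, 0, 0, 0]
    - [0, 2, 4, -13, 0, 0, 0]
    - [0, 6, 6, -14, 0, 0, 0]
    - [0, 10, 8, -14, 0, 0, 0]
    - [0, 14, 10, -14, 0, 0, 0]
    - [0, 18, 12, -14, 0, 0, 0]

```text
clock: 8.65
position: [0.4677, 0.4287, 0.1983]
tool_rot: [-3.141, -0.0, 2.657]
force: [2.1, 0.6, 0.7]
grip_width: -0.0
finger_force: 0.0
```

>>> servo_tool:
  plan:
    - [0, 3, 1, 0, 0, 0, 0]
    - [0, 5, 2, 0, 0, 0, 0]
    - [0, 6, 2, 0, 0, 0, 0]
    - [0, 6, 2, 0, 0, 0, 0]

```text
clock: 9.05
position: [0.4241, 0.4733, 0.198]
tool_rot: [-3.141, -0.0, 2.659]
force: [0.3, -0.5, -0.8]
grip_width: -0.0003
finger_force: 0.0
```

```bash
python3 - <<'E'
from h import *
t=bot.grab_frame("top");s=bot.grab_frame("scene")
print(bot.observe()["force"])
for n,f,b in(("t",t,(180,145,268,245)),("s",s,(180,150,305,250))):
    for c in("blue","red"):
        x,y=blob(f,c,b);print(n,c,len(x),x.mean(),y.mean())
a=cv2.resize(t["frame"][140:250,175:275],None,fx=5,fy=5,interpolation=cv2.INTER_CUBIC)
cv2.imwrite("pics/i.png",a)
E
```

```text
[-0.61913764  0.394939    0.05569157]
t blue 56 199.0 193.26785714285714
t red 21 219.0 231.38095238095238
s blue 252 225.3968253968254 177.0793650793651
s red 49 216.87755102040816 221.9795918367347
```

View pics/i.png

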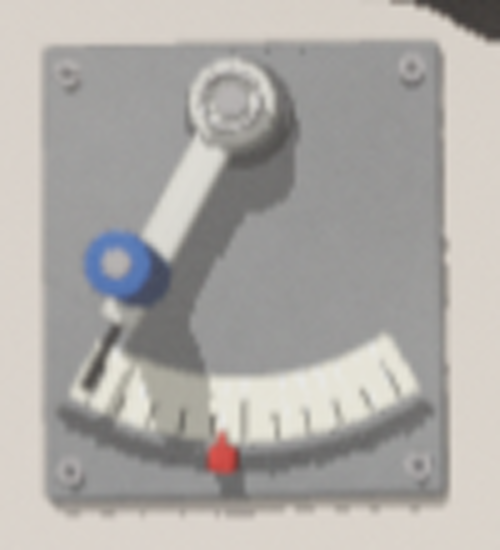

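The arm is back at rest, with the roller at (117,263) in the crop. The red mark at (222,455) has not moved, and the robot is clear.

```bash
python3 -c "from workcell import bot;print(bot.job_done())"
```

```text
the job is handed in; nothing more can be done
None
```

I pushed the blue tensioner's pointer to its red mark (within about 0.01 rad by camera), held it there about 2.3 s and let it back to rest; the red mark did not move, the orange tensioner was not touched, and the job is handed in.

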